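# Open the wax jar for a chipped block

## Robot

A 6-joint arm with a two-finger parallel gripper is mounted at the origin on the work surface. World frame = base frame: x ahead of the robot, y to its left, z up, the work surface at z = 0. Lengths are in m, angles in degrees, forces in N, time in s.
With the tool pointing down it reaches from about 0.375 to 0.75 m from the base axis. Payload 9 kg.
Tool frame: the origin (TCP) lies where the fingers leave the gripper's body, on its centre line; the fingertips stand 73 mm ahead of it and the grasp point (between the pads) lies 54 mm ahead of it (robot.tip_reach is the distance from the TCP to the fingertips, in m); z points along the fingers, y is the line along which they close (so a half turn about z gives the same grasp; the last joint's range is limited). The gripper opens to 85 mm and grips with 20 to 120 N. Pads are 22 mm wide; open, the fingers measure 114 mm over their backs; the gripper's body (76 mm by 85 mm) begins 54 mm behind the grasp point. The pads swing forward as they close: fully open they stand 13 mm farther back than shut.
Start: joints at [51.526, 5.964, 5.575, 89.605, 0, 77.527], TCP at [0.263, 0.539, 0.304] pointing down, gripper open.
Joint ranges: [-171.21, 171.21], [-48.23, 106.86], [-62.78, 66.21], [-105.2, 120.99], [-86.42, 89.51], [-180, 180]. Speed limits (degrees/s): [127.2, 127.2, 147.25, 180, 180, 180].

## Interface

Orientations are given as [roll, pitch, yaw] about the fixed x, y, z axes, in that order (R = Rz(yaw) Ry(pitch) Rx(roll)).
In Python, from plant import robot gives the robot as it stands. Calls block until the motion is done:
- robot.move_pose(position, orientation): joint-space move of the TCP to a pose.
- robot.line_to(position, vel=0.15, rotation=None, guard=None): straight line of the TCP; rotation=None keeps the orientation; vel is the mean speed in m/s. With guard (N) it stops when the force on the tool has changed by that much, and returns True; else False.
- robot.goto_joints(angles): joint-space move.
- robot.set_gripper(opening): finger opening in m; the grip force is fixed at half the most; returns when the fingers have stopped.
- robot.pause(seconds).
- robot.ik(position, orientation): joint angles nearest the present ones, or None.
- robot.observe(): the state.
- robot.grab_frame(name): name is "scene" or "top" or "wrist"; returns the picture (420x560x3 uint8, blue, green, red); there is no depth.
- robot.get_calibration(name): a dict with "vertical_fov" (degrees; the focal length in pixels is half the picture's height over the tangent of half this angle, whatever the lens; pixels are square), "cx", "cy" (the principal point, pixels), "rvec" (rotation vector, rad) and "tvec" (3), from world to camera coordinates, as OpenCV has them. Camera axes: x right, y down, z forward; pixel columns grow to the right and rows downward; lengths in m; the calibration is good to about 2 mm. A picture is of the moment at which its call begins: read the wrist's pose just before it. get_calibration takes no time and is no camera call; for the wrist camera it gives the pose at the moment of the call.
A pose or a line that the arm cannot do raises robot.IKError and nothing moves.
- robot.job_done(): hands the job in; it is judged then, once.
The state is a dict: "time": time; "q": joint angles; "qvel": joint speeds; "joint_torque": joint torques, N m; "tool_pos": TCP position; "tcp_rot": TCP orientation; "ft_force": force on the tool from outside, world axes, zero at the start; "torque": the same for the moment, N m; "gripper_width": finger opening in m; "gripper_force": force on a finger pad.
Only numpy, scipy, OpenCV 4.12 (cv2) and the standard library are available. Lean on these libraries where they do the work, as an engineer would, in place of code of your own. Each camera call takes 0.05 s, during which the arm holds its last target. There are 200 camera calls.

## Task

One of the four wooden play blocks has a corner broken off: first lay that block flat in the middle of the cork mending board and let go of it. Then lift the square wax jar by its cap and set it down fully into the square pocket of the wooden holder, which keeps the jar from turning, and unscrew the tight cap anticlockwise until its threads let go. Finish still holding the cap, level and straight above the open jar, clear of its mouth by about a finger's breadth or two, with the jar staying seated; leave the other things on the table where they are.

Things in the scene. Friction and masses are not known exactly. Their poses are not given: they have to be found in the camera images.
- chipped_center (a point): Chipped block: dark wood, lying flat, 96 mm long (x), 40 wide (y), 30 high, 65 g; its +x +y corner is broken off (the last 34 mm of length is only 14 mm wide there). Point: middle of the full outline, 15 mm above its underside. Grip across its width, here or up to 20 mm towards -x. Three whole blocks of the same size and wood lie around it, 115 mm or more between centres, in any order.
- board: Mending board: a fixed square cork plate, 140 x 140 mm, 8 mm thick, lying on the table. Origin at the centre of its underside.
- jar: Wax jar, loose, 0.3 to 0.5 kg, starts standing on the table, closed: square clear glass body 64 x 64 mm (sides along its x and y, edges rounded 5 mm), 70 mm high with a flat shoulder, then a round threaded neck. Origin at the centre of its underside, z up.
- cap_center (a point): The jar's screw cap, aluminium, round, 62 mm diameter, 28 mm high, 50 g. Point: its centre, half-way up; screwed on it is 90 mm above the jar's underside (cap from 76 to 104 mm), on the jar's axis, with 6 mm free between its lower rim and the jar's shoulder. Its upper 14 mm are solid and the best to grip; it can carry the jar.
- jar_mouth (a point): Centre of the jar's mouth, 92 mm above its underside. Thread: the cap turns anticlockwise from above against up to about 0.6 N m, rising 2 mm; it is free after 0.9 rad relative to the jar and lifts straight off between 0.95 and 1.7 rad (a stop follows at 1.75). In the holder the jar may first follow by up to 0.25 rad. A rubber seal pushes the closed cap up with some 10 N.
- holder_floor (a point): Jar holder: fixed wooden block 98 x 98 mm on a 110 mm square base, rim 35 mm above the table, with a square pocket 70 x 70 mm, 27 mm deep, open at the top, sides along its x and y. Point: centre of the pocket floor, 8 mm above the table. The jar's sides go along the pocket's sides; any quarter turn will do.
There are look-alikes about, which are no part of the job. Leave any turquoise look-alike of the jar alone.

How it is judged:
By the outcome, as a careful person would: the job done as asked, in the order asked, and still so for the second after the job is handed in, while the arm keeps its last pose, push and grip.
It also fails if it takes over 56 s, if anything falls off the work surface, if the arm or the gripper's body presses on something with over 40 N, if the wrist force passes 120 N, or if a joint passes its speed limit or range.

## Working session

There is one attempt and no reset: what is moved stays moved. The work goes in short steps, each a Python script; the robot and the scene stay as the last script left them, time stands still between calls to the robot, and variables do not carry over. Pictures are saved under pics/ and viewed, at most 10 in all, crops included, and the job is handed in when it is done.

```bash
ls; mkdir -p pics
python3 - <<'E'
from plant import robot
import cv2
for n in("scene","top"):
    cv2.imwrite(f"pics/{n}0.png",robot.grab_frame(n)); print(n,robot.get_calibration(n))
s=robot.observe();print(s)
E
```

```text
pics
scene {'vertical_fov': 44.950130652858576, 'cx': 280.8768068587685, 'cy': 210.07280374224797, 'rvec': array([ 2.31165382,  1.32539392, -0.37210868]), 'tvec': array([-0.27675845, -0.31174727,  1.4859149 ])}
top {'vertical_fov': 51.41035664550071, 'cx': 275.4389271593175, 'cy': 206.20443855421186, 'rvec': array([ 2.1228758 , -2.17333087,  0.09903594]), 'tvec': array([0.04661311, 0.5084312 , 1.05496041])}
{'time': 0.1, 'q': array([5.15269813e+01, 5.99437707e+00, 5.53238746e+00, 8.96044830e+01,
       1.02103576e-03, 7.75264696e+01]), 'qvel': array([ 0.03396611, -0.13028795,  0.04149667, -0.12913275,  0.00840028,
        0.0157067 ]), 'joint_torque': array([ 5.78414270e-03, -5.58207178e+01,  5.04720962e+01,  1.28334359e-02,
       -3.02584331e-04,  7.02077500e-06]), 'tool_pos': array([0.26287603, 0.53911793, 0.30321679]), 'tcp_rot': array([-1.79935317e+02, -1.53542515e-02,  1.54000502e+02]), 'ft_force': array([-0.69788667, -0.22544548,  0.86708057]), 'torque': array([-0.03593328,  0.01264511,  0.03003728]), 'gripper_force': 0.0, 'gripper_width': 0.08522780483556154}
```

View pics/scene0.png

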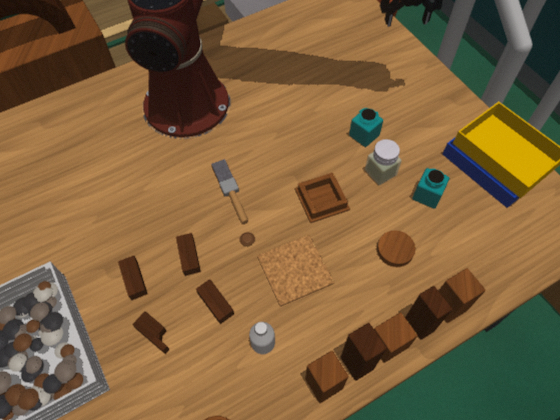

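View pics/top0.png

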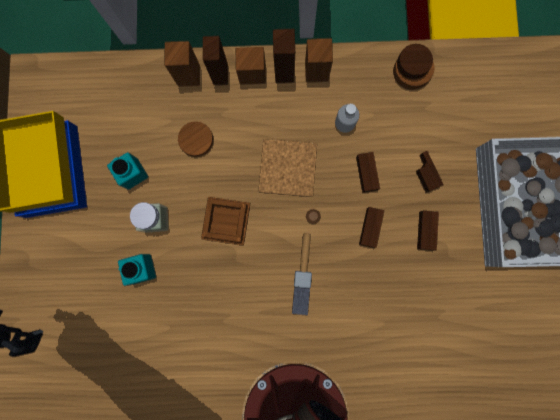

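The scene picture shows the jar at about (384,160), the holder at (322,197), the cork at (295,270) and the chipped block at (150,332). In the top picture these are at (147,216), (226,221), (288,167) and (429,172). I'll zoom in with one montage.

```bash
cat > h.py <<'E'
import numpy as np, cv2
from plant import robot
def ray(cal,px):
    f=210/np.tan(np.radians(cal["vertical_fov"])/2)
    R,_=cv2.Rodrigues(np.array(cal["rvec"])); c=-R.T@np.array(cal["tvec"])
    px=np.atleast_2d(np.asarray(px,float))
    d=np.c_[(px[:,0]-cal["cx"])/f,(px[:,1]-cal["cy"])/f,np.ones(len(px))]@R
    return c,d
def onplane(cal,px,z):
    c,d=ray(cal,px); return c+d*((z-c[2])/d[:,2])[:,None]
def proj(cal,P):
    f=210/np.tan(np.radians(cal["vertical_fov"])/2)
    K=np.array([[f,0,cal["cx"]],[0,f,cal["cy"]],[0,0,1.]])
    return cv2.projectPoints(np.atleast_2d(np.asarray(P,float)),np.array(cal["rvec"]),np.array(cal["tvec"]),K,None)[0][:,0]
E
python3 - <<'E'
from h import *
t=cv2.imread("pics/top0.png"); s=cv2.imread("pics/scene0.png")
c=lambda i,x,y,w=50:cv2.resize(i[y-w//2:y+w//2,x-w//2:x+w//2],(260,260),interpolation=cv2.INTER_CUBIC)
cv2.imwrite("pics/m.png",np.vstack([np.hstack([c(t,429,172),c(t,148,216),c(t,226,221,64)]),np.hstack([c(s,150,332,60),c(s,384,160,60),c(s,322,197,64)])]))
ct=robot.get_calibration("top")
for n,p,z in [("blk",(429,172),.03),("cap",(145,215),.104),("hold",(226,221),.035),("board",(288,167),.008),("turq",(123,167),.1),("turq2",(130,270),.1)]: print(n,onplane(ct,p,z).round(3))
E
```

```text
blk [[ 0.586 -0.349  0.03 ]]
cap [[0.488 0.338 0.104]]
hold [[0.475 0.158 0.035]]
board [[0.613 0.001 0.008]]
turq [[0.604 0.393 0.1  ]]
turq2 [[0.361 0.372 0.1  ]]
```

View pics/m.png

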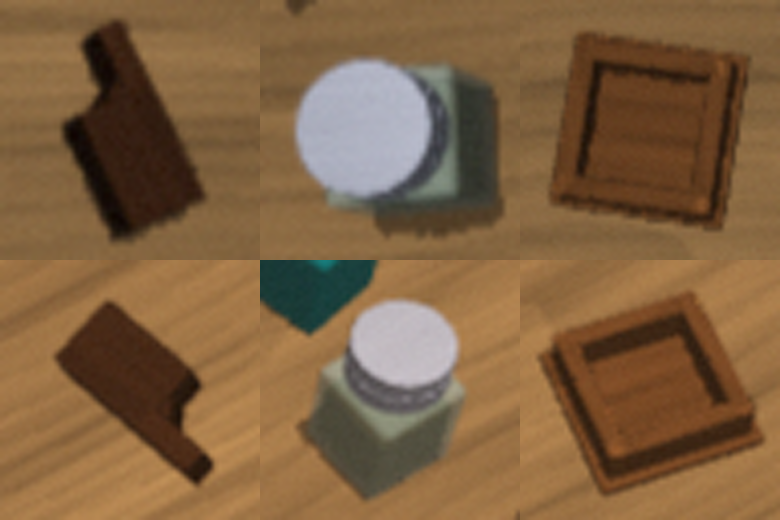

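The chipped block's narrow end points up in the image and its missing corner is on the left, about yaw 25°. The jar's and holder's sides lie nearly along the world axes. Next I'll take close wrist views of each one.

Run:
```python
from h import *
import pickle
out={}
for n,p,y in [("jar",(.49,.30,.34),180),("hold",(.475,.158,.32),180),("board",(.60,.0,.30),190),("blk",(.575,-.345,.24),205)]:
    robot.move_pose(p,[180,0,y]); robot.pause(.25)
    c=robot.get_calibration("wrist"); im=robot.grab_frame("wrist"); cv2.imwrite(f"pics/w_{n}.png",im); out[n]=(im,c)
    o=robot.observe(); print(n,o["time"],o["tool_pos"].round(4),o["q"].round(1))
pickle.dump(out,open("v.pkl","wb"))
m=[cv2.resize(out[n][0],(400,300),interpolation=cv2.INTER_AREA) for n in("jar","hold","board","blk")]
cv2.imwrite("pics/m2.png",np.vstack([np.hstack(m[:2]),np.hstack(m[2:])]))
```

```text
jar 1.6583 [0.4896 0.3006 0.34  ] [18.5  2.2  5.4 93.2  0.  18.5]
hold 2.5917 [0.4751 0.1588 0.3201] [  3.5 -11.1  -9.4  91.8   0.    3.4]
board 3.7167 [0.5998 0.001  0.3005] [-12.4   5.8   5.1  89.2   0.  -22.5]
blk 5.3333 [ 0.5754 -0.3443  0.2403] [-42.   18.2  12.8  84.5   0.  -67.1]
```

View pics/m2.png

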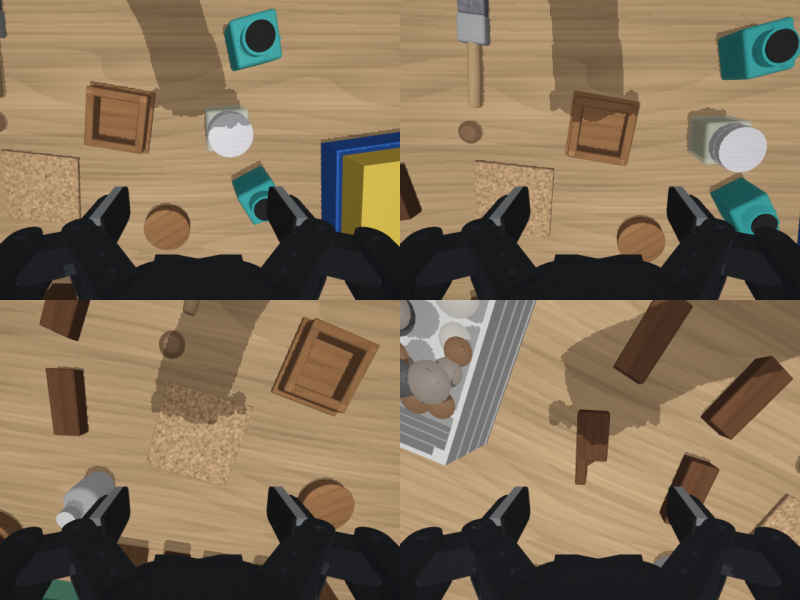

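The wrist views show the jar near full-resolution pixel (322,186), the holder near (284,180), and the block near (269,203) with its narrow end pointing down. Next I'll compute metric estimates from masks.

```bash
cat > m.py <<'E'
from h import *
def comp(mask,px):
    n,l,st,ce=cv2.connectedComponentsWithStats(mask.astype(np.uint8)); y,x=px[1],px[0]
    d=np.where(l>0,(np.mgrid[:l.shape[0],:l.shape[1]][0]-y)**2+(np.mgrid[:l.shape[0],:l.shape[1]][1]-x)**2+1e3*(np.choose(0,[0])) ,1e9)
    k=l.flat[d.argmin()]; return max(cv2.findContours((l==k).astype(np.uint8),0,1)[0],key=cv2.contourArea)
def rect(cal,cnt,z):
    P=onplane(cal,cnt[:,0],z)[:,:2]; r=cv2.minAreaRect((P*1000).astype(np.float32)); return r,cv2.boxPoints(r).round(1)
E
python3 - <<'E'
from m import *
import pickle
v=pickle.load(open("v.pkl","rb")); vis=[]
def show(im,c,x,y,w=100):
    k=cv2.resize(im,None,fx=4,fy=4,interpolation=cv2.INTER_CUBIC); 
    if c is not None: cv2.drawContours(k,[c*4+2],-1,(0,255,0),1)
    x,y=max(x,w//2),max(y,w//2)
    return cv2.resize(k[4*y-2*w:4*y+2*w,4*x-2*w:4*x+2*w],(300,300))
im,c=v["blk"]; hsv=cv2.cvtColor(im,40)
print("blk hsv",hsv[190,267],hsv[215,275],"shadow",hsv[190,240],"table",hsv[240,240])
cnt=comp(cv2.morphologyEx((hsv[...,2]<85).astype(np.uint8),2,np.ones((3,3))),(268,215)); print("blk",rect(c,cnt,.03)); vis.append(show(im,cnt,268,203))
im,c=v["hold"]; hsv=cv2.cvtColor(im,40)
print("hold hsv rim",hsv[215,284],"table",hsv[250,330],"shadowtable",hsv[120,284])
vis.append(show(im,None,284,180))
t=cv2.imread("pics/top0.png"); ct=robot.get_calibration("top"); hsv=cv2.cvtColor(t,40)
print("cork",hsv[167,288],hsv[180,275],"tab",hsv[120,250],hsv[200,350],"cap",hsv[215,145])
cnt=comp((hsv[...,1]<60)&(hsv[...,2]>150),(145,215)); (x,y),r=cv2.minEnclosingCircle(cnt); print("cap top",x,y,r,onplane(ct,(x,y),.104)); 
vis.append(show(im,None,250,235,140)); im,c=v["jar"]; vis.append(show(im,None,322,184,80))
vis=[cv2.resize(q,(300,300)) for q in vis]
cv2.imwrite("pics/m3.png",np.vstack([np.hstack(vis[:2]),np.hstack(vis[2:])]))
E
```

```text
blk hsv [ 11 133  71] [ 10 138 107] shadow [ 17  92 183] table [ 17  90 202]
blk (((561.1989135742188, -357.8150634765625), (42.82974624633789, 39.328800201416016), 21.753490447998047), array([[ 534. , -347.5],
       [ 548.6, -384. ],
       [ 588.4, -368.1],
       [ 573.8, -331.6]], dtype=float32))
hold hsv rim [ 12 138  74] table [ 17  95 170] shadowtable [ 16 104 125]
cork [ 16 135 145] [ 15 139 128] tab [ 17 129 136] [ 16 133 127] cap [115  24 195]
cap top 142.0 215.0 13.038504600524902 [[0.48781511 0.34464129 0.104     ]]
```

View pics/m3.png

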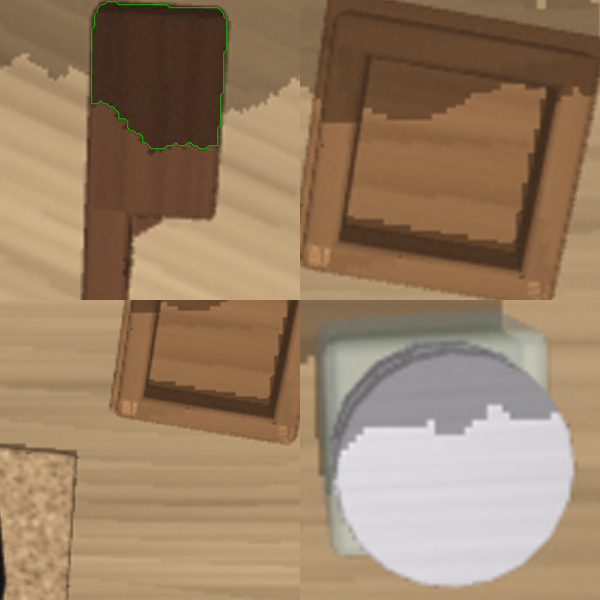

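Crops, in order: the block with the shadow splitting its mask, the holder's pocket corners, the board corner, and the cap circle centred near (322.5,187.5). I'll finish the estimates from these corner pixels.

Run:
```python
from m import *
import pickle
v=pickle.load(open("v.pkl","rb"))
im,c=v["blk"]; hsv=cv2.cvtColor(im,40).astype(int)
m=((hsv[...,0]<14)&(hsv[...,1]>112)&(hsv[...,2]<135)).astype(np.uint8)
m=cv2.morphologyEx(m,2,np.ones((3,3)))
cnt=comp(m,(268,200)); print("blk",rect(c,cnt,.03))
def quad(c,px,z):
    P=onplane(c,px,z)[:,:2]*1000; s=np.roll(P,-1,0)-P
    print(P.round(1).tolist(),"mean",P.mean(0).round(1),"len",np.hypot(*s.T).round(1),"ang",(np.degrees(np.arctan2(s[:,1],s[:,0]))%90).round(1))
quad(v["hold"][1],[(257.3,148.3),(320.7,153.3),(308,220),(248.3,210)],.035)
quad(v["board"][1],[(352.8,145.6),(317.8,261.8),(205.8,224)],.008)
print("bd corner from hold",onplane(v["hold"][1],(216,236.6),.008))
im,c=v["jar"]; print("cap",onplane(c,(322.5,187.5),.104))
# two-view check: top-camera ray vs wrist ray for the cap
ct=robot.get_calibration("top")
print("hold centre cross top",proj(ct,[.475,.158,.035]))
cw=robot.get_calibration("wrist");R,_=cv2.Rodrigues(np.array(cw["rvec"]));print("cam pos",-R.T@cw["tvec"],robot.observe()["tool_pos"])
```

```text
blk (((586.510498046875, -347.6172180175781), (97.3287582397461, 39.29407501220703), 21.868043899536133), array([[ 534. , -347.5],
       [ 548.7, -384. ],
       [ 639. , -347.7],
       [ 624.4, -311.3]], dtype=float32))
[[436.9, 136.9], [442.2, 205.8], [518.3, 194.1], [506.4, 125.6]] mean [476.  165.6] len [69.1 77.1 69.5 70.5] ang [85.6 81.2 80.2 80.7]
[[545.5, 76.1], [689.0, 67.3], [664.6, -73.1]] mean [633.   23.4] len [143.8 142.5 191. ] ang [86.5 80.1 38.6]
bd corner from hold [[0.54900961 0.08164689 0.008     ]]
cap [[0.48414031 0.34412426 0.104     ]]
hold centre cross top [[225.91298143 221.02493487]]
cam pos [ 0.51174336 -0.3736025   0.31093071] [ 0.57538201 -0.34433611  0.24027066]
```

Run:
```python
from h import *
print(robot.tip_reach)
y=21.9; g=np.array([.5865,-.3476])-.010*np.array([np.cos(np.radians(y)),np.sin(np.radians(y))])
robot.set_gripper(.065); print(robot.tip_reach)
robot.move_pose([*g,.16],[180,0,180+y])
print(robot.line_to([*g,.078],vel=.12,guard=15),robot.observe()["tool_pos"])
robot.set_gripper(0.02); o=robot.observe(); print(o["gripper_width"],o["gripper_force"],robot.tip_reach)
z0=o["tool_pos"][2]
robot.line_to([*g,.17],vel=.2)
b=np.array([.607,.003]); yb=-6; pb=b-.010*np.array([np.cos(np.radians(yb)),np.sin(np.radians(yb))])
robot.move_pose([*pb,.17],[180,0,180+yb])
robot.line_to([*pb,z0+.014],vel=.15)
print("touch",robot.line_to([*pb,z0+.004],vel=.03,guard=4),robot.observe()["tool_pos"],z0)
robot.set_gripper(.07); 
robot.line_to([*pb,.17],vel=.25)
robot.move_pose([.54,.165,.27],[180,0,174]); robot.pause(.2)
import pickle
r=[]
for p in ([.42,.17,.27],):
    robot.move_pose(p,[180,0,180]); robot.pause(.25)
    c=robot.get_calibration("wrist"); im=robot.grab_frame("wrist"); r.append((im,c))
t=robot.grab_frame("top"); pickle.dump((r,t),open("v2.pkl","wb"))
cv2.imwrite("pics/m4.png",np.hstack([cv2.resize(im,(400,300)),cv2.resize(t[110:230,200:360],(400,300),interpolation=cv2.INTER_CUBIC)]))
print(robot.observe()["time"],robot.observe()["tool_pos"])
```

```text
0.0726
0.0726
False [ 0.57776959 -0.35178441  0.07926199]
0.03867376290161634 62.49961853027344 0.0726
touch True [0.59835249 0.00376396 0.08743502] 0.07944590231835527
12.9917 [0.42041572 0.16984001 0.26977556]
```

View pics/m4.png

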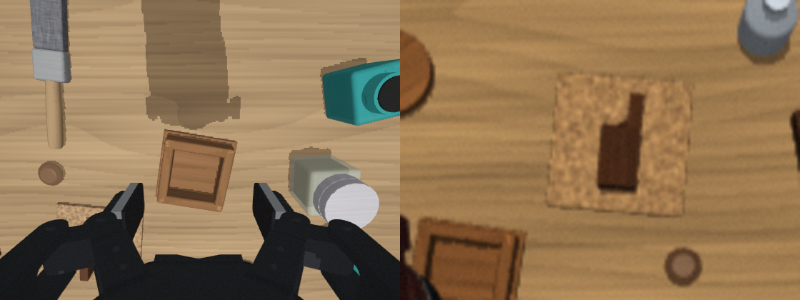

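The block lies centred on the cork board. Next I'll take a view from straight above the jar and crop both the jar and the holder.

Run:
```python
from h import *
import pickle
r,t=pickle.load(open("v2.pkl","rb"))
robot.move_pose([.552,.344,.28],[180,0,180]); robot.pause(.25)
c=robot.get_calibration("wrist"); im=robot.grab_frame("wrist"); pickle.dump((im,c),open("v3.pkl","wb"))
u=proj(c,[.484,.344,.085])[0].round().astype(int); h=proj(r[0][1],[.476,.160,.035])[0].round().astype(int)
def crop(im,u,w,g):
    x0,y0=u-w//2; x0=max(x0,0);y0=max(y0,0)
    k=cv2.resize(im[y0:y0+w,x0:x0+w],(400,400),interpolation=cv2.INTER_CUBIC)
    k=cv2.createCLAHE(2).apply(cv2.cvtColor(k,6)) if g else k
    print("origin",x0,y0,"scale",400/w); return cv2.cvtColor(k,8) if g else k
cv2.imwrite("pics/m5.png",np.hstack([crop(im,u,180,0),crop(r[0][0],h,120,0)]))
```

```text
origin 188 30 scale 2.2222222222222223
origin 208 187 scale 3.3333333333333335
```

View pics/m5.png

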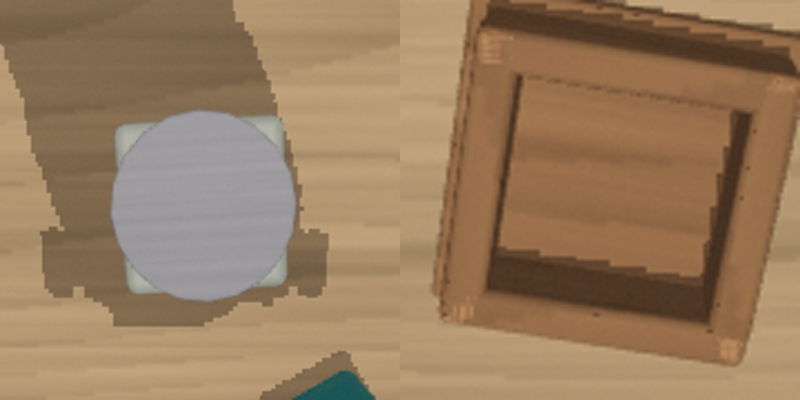

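The left crop shows the cap circle centred at (203.5,205.5) with the jar's shoulder corners around it. The right crop shows the pocket rim corners (117,72), (352,112), (308,325), (86,290) and the outer rim corners.

Run:
```python
from h import *
import pickle
r,t=pickle.load(open("v2.pkl","rb")); im,c=pickle.load(open("v3.pkl","rb")); ch=r[0][1]
def quad(c,px,z):
    P=onplane(c,px,z)[:,:2]*1000; s=np.roll(P,-1,0)-P; a=(np.degrees(np.arctan2(s[:,1],s[:,0]))+45)%90-45
    print("mean",P.mean(0).round(1),"diagmid",((P[0]+P[2])/2).round(1),((P[1]+P[3])/2).round(1),"len",np.hypot(*s.T).round(1),"ang",a.round(1),a.mean().round(1))
A=np.array
quad(ch,A([208,187])+A([(117,72),(352,112),(308,325),(86,290)])/3.333,.035)
quad(ch,A([208,187])+A([(82,32),(398,80),(340,363),(41,318)])/3.333,.035)
quad(c,A([188,30])+A([(116,124),(284,116),(288,286),(128,294)])/2.222,.070)
print(onplane(c,[(188+203.5/2.222,30+205.5/2.222),(188+111/2.222,30+205/2.222),(188+296/2.222,30+205/2.222)],.104))
print(proj(c,[.484,.344,.104]))
```

```text
mean [477.5 164.9] diagmid [477.4 164.9] [477.5 164.9] len [70.5 71.3 70.5 71.5] ang [-10.1  -9.5  -9.9  -9.4] -9.7
mean [477.7 164.7] diagmid [478.1 165.2] [477.4 164.2] len [93.6 94.8 95.7 93.7] ang [ -9.   -8.8  -9.6 -10.1] -9.4
mean [486.7 345.2] diagmid [486.6 345.4] [486.8 345. ] len [61.6 62.  62.4 62.3] ang [2.5 3.2 2.8 2.5] 2.8
[[0.48538802 0.3447378  0.104     ]
 [0.48519926 0.31402131 0.104     ]
 [0.48525602 0.37545645 0.104     ]]
[[278.58460462 120.53500693]]
```

Run:
```python
from h import *
J=[.4858,.3448]; H=[.4775,.1648]
robot.set_gripper(.085)
robot.move_pose([*J,.22],[180,0,180])
print("down",robot.line_to([*J,.146],vel=.12,guard=15),robot.observe()["tool_pos"])
robot.set_gripper(.05); o=robot.observe(); print(o["gripper_width"],o["gripper_force"],o["tool_pos"],o["ft_force"].round(1)); zg=o["tool_pos"][2]
p=o["tool_pos"]
robot.line_to([p[0],p[1],zg+.08],vel=.15)
print("held",robot.observe()["ft_force"].round(1))
robot.move_pose([*H,zg+.08],[180,0,180-12.4]); robot.pause(.2)
o=robot.observe(); print(o["tool_pos"],o["tcp_rot"])
# correct the small servo error in xy
e=np.array(H)-o["tool_pos"][:2]; T=np.array(H)+e; open("tgt.txt","w").write(f"{T[0]} {T[1]} {zg}")
robot.line_to([*T,zg+.035],vel=.12)
g=robot.line_to([*T,zg+.006],vel=.04,guard=8)
o=robot.observe(); print("ins",g,o["tool_pos"],"zg",zg,o["ft_force"].round(1),o["torque"].round(2),o["time"])
cv2.imwrite("pics/ins.png",cv2.resize(robot.grab_frame("scene")[90:240,240:440],(800,600),interpolation=cv2.INTER_CUBIC))
```

```text
down False [0.48644072 0.3449247  0.14692013]
0.060594078119412836 63.397081405855715 [0.48639314 0.34489812 0.14741391] [-0.3 -2.3  5.4]
held [-0.2  1.1 -5. ]
[0.47740651 0.16553489 0.22714365] [-1.79997671e+02 -2.91546793e-02  1.67678350e+02]
ins True [0.47726208 0.16410082 0.15504343] zg 0.14741390831402873 [-2.1  0.2 10.4] [-0.01  0.47 -0.03] 18.85
```

View pics/ins.png

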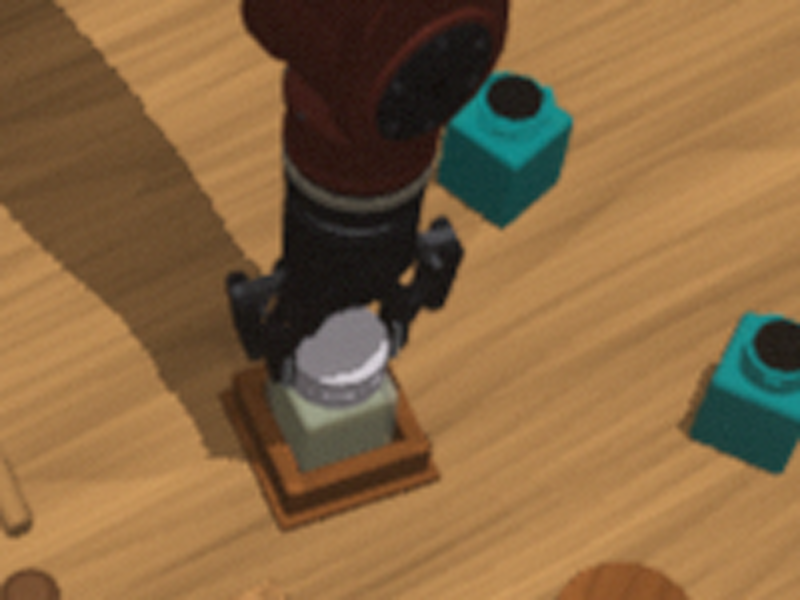

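The jar sits upright in the pocket, and the measured height rose 7.6 mm, as expected for a seated jar. Now I'll unscrew with light downward force control.

Run:
```python
from h import *
o=robot.observe(); P=o["tool_pos"].copy(); y0=o["tcp_rot"][2]; z=P[2]
for k in range(1,13):
    z+=.00014+np.clip(.00008*(o["ft_force"][2]-6),-.0006,.0008)
    robot.move_pose([P[0],P[1],z],[180,0,y0+83*k/12]); robot.pause(.05); o=robot.observe()
    print(round(83*k/12,1),o["tcp_rot"][2].round(1),round(z,4),o["tool_pos"].round(4),o["ft_force"].round(1),o["torque"].round(2),round(o["gripper_width"],4),round(o["time"],2))
    if abs(o["ft_force"][2])>30: break
```

```text
6.9 174.3 0.1556 [0.4777 0.1641 0.1558] [ 1.7  0.3 -0.3] [ 0.12 -0.37  0.01] 0.0601 19.2
13.8 -178.9 0.1552 [0.4777 0.1641 0.1558] [-0.1  0.2  6. ] [ 0.04 -0.08  0.14] 0.0604 19.5
20.8 -171.9 0.1554 [0.4777 0.1641 0.156 ] [0.3 0.7 6.4] [ 0.   -0.02  0.05] 0.0601 19.8
27.7 -165.0 0.1555 [0.4777 0.1641 0.1561] [-0.3 -0.1  5.8] [0.02 0.01 0.06] 0.0603 20.1
34.6 -158.1 0.1557 [0.4776 0.164  0.1562] [-0.1  0.5  4.6] [-0.04  0.04  0.03] 0.0605 20.4
41.5 -151.1 0.1557 [0.4776 0.1641 0.1562] [-0.7 -0.7  5.5] [ 0.01 -0.03  0.09] 0.0606 20.7
48.4 -144.2 0.1558 [0.4776 0.164  0.1563] [ 0.3 -0.1  5.1] [0.03 0.01 0.01] 0.0606 21.0
55.3 -137.4 0.1559 [0.4776 0.1641 0.1562] [ 0.5 -0.7  5.3] [-0.   -0.08  0.04] 0.0603 21.3
62.2 -130.5 0.1559 [0.4775 0.1641 0.1562] [-0.9 -1.   5.1] [-0.04 -0.08  0.06] 0.0605 21.6
69.2 -123.6 0.156 [0.4774 0.164  0.1563] [-0.4  0.5  4.6] [-0.02 -0.    0.02] 0.0604 21.9
76.1 -116.7 0.156 [0.4774 0.1641 0.1563] [-0.5 -0.1  5.6] [-0.03 -0.02  0.06] 0.0601 22.2
83.0 -109.8 0.1561 [0.4774 0.1641 0.1563] [-0.1 -0.2  4.9] [-0.03 -0.06  0.03] 0.0604 22.5
```

The torque stayed low and the cap rose only slightly, so it may have slipped. I'll look.

Run:
```python
from h import *
o=robot.observe(); print(o["gripper_force"],o["gripper_width"],o["joint_torque"].round(2))
a=cv2.resize(robot.grab_frame("scene")[110:220,270:380],(400,400),interpolation=cv2.INTER_CUBIC)
b=cv2.resize(robot.grab_frame("wrist"),(400,300)); b=cv2.copyMakeBorder(b,0,100,0,0,0)
cv2.imwrite("pics/u1.png",np.hstack([a,b]))
```

```text
67.51771089853719 0.06044312038761893 [ 4.000e-02 -3.887e+01  4.678e+01  1.300e-01  4.000e-02 -1.000e-01]
```

View pics/u1.png

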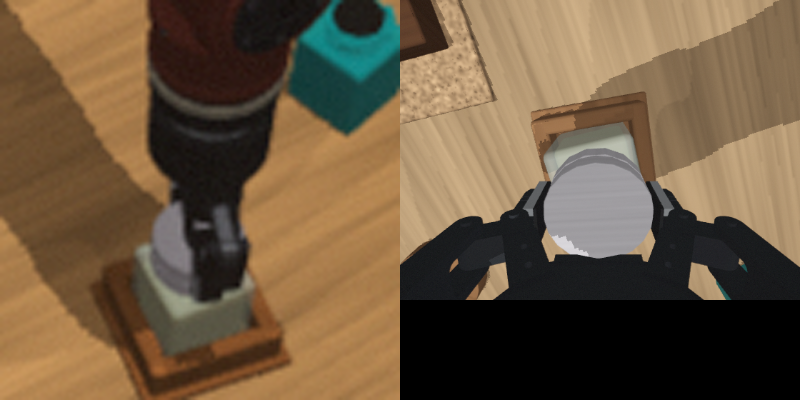

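Run:
```python
from h import *
P=robot.observe()["tool_pos"].copy()
for dz in (.0015,.003,.0045):
    g=robot.line_to([P[0],P[1],P[2]+dz],vel=.02); robot.pause(.3); o=robot.observe(); print(dz,o["tool_pos"].round(4),o["ft_force"].round(2),o["torque"].round(2),o["time"])
```

```text
0.0015 [0.4772 0.1641 0.1575] [ 0.11 -0.23  0.31] [-0.01  0.03  0.02] 23.15
0.003 [0.4774 0.1641 0.1592] [-0.03  0.11 -0.04] [-0.04  0.03  0.03] 23.7
0.0045 [0.4774 0.1641 0.1607] [-0.57 -0.06 -1.4 ] [ 0.03  0.05 -0.01] 24.25
```

Run:
```python
from h import *
P=robot.observe()["tool_pos"].copy()
def F():
    a=[]
    for _ in range(8): robot.pause(.04); o=robot.observe(); a.append(np.r_[o["ft_force"],o["torque"]])
    return np.mean(a,0).round(2)
print(F())
robot.line_to([P[0],P[1],P[2]+.008],vel=.03); print(robot.observe()["tool_pos"].round(4),F())
a=robot.grab_frame("scene")[110:220,270:380]
b=robot.grab_frame("wrist")
a=cv2.resize(a,(400,400),interpolation=cv2.INTER_CUBIC); b=cv2.resize(b[100:380,140:420],(400,400))
cv2.imwrite("pics/u2.png",np.hstack([a,b]))
```

```text
[ 0.13 -0.1  -0.4  -0.01  0.01 -0.  ]
[0.4776 0.1641 0.169 ] [-0.25  0.05 -0.42  0.02  0.01  0.01]
```

The force is now −0.42 N, which is the cap's weight alone (with the jar it was −5 N), so the cap is free. I'll raise it to the final height and check.

Run:
```python
from h import *
P=robot.observe()["tool_pos"].copy()
robot.line_to([.4774,.1643,.1962],vel=.08); robot.pause(.3)
o=robot.observe(); print(o["tool_pos"].round(4),o["tcp_rot"].round(2),o["gripper_width"],o["gripper_force"],o["ft_force"].round(2),o["time"])
a=robot.grab_frame("scene")[105:225,260:380]; b=robot.grab_frame("wrist")[100:380,140:420]
cv2.imwrite("pics/fin.png",np.hstack([cv2.resize(i,(400,400),interpolation=cv2.INTER_CUBIC) for i in(a,b)]))
```

```text
[0.4772 0.1643 0.1958] [ 1.7996e+02 -1.0000e-02 -1.0940e+02] 0.06052624986353633 67.1967820264399 [-1.39  0.   -0.86] 26.225
```

View pics/fin.png

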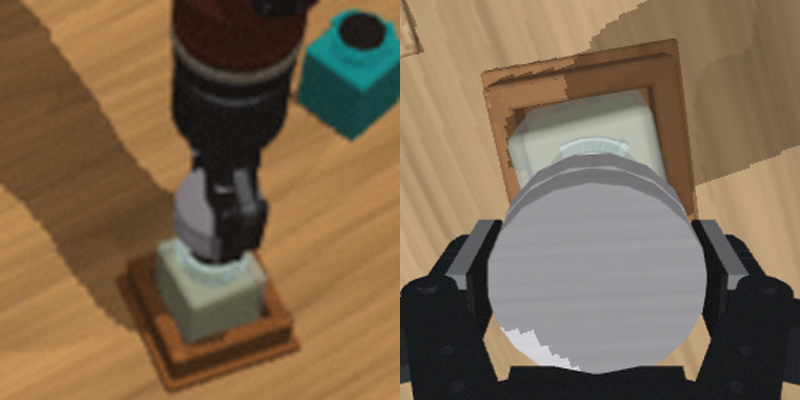

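The picture shows the jar open and seated in the pocket, with the cap held level above its mouth.

```bash
python3 -c "
from plant import robot
print(robot.job_done())"
```

```text
the job is handed in; nothing more can be done
None
```

The job is handed in at about 26 s: the chipped block lies in the middle of the cork board, the jar is seated in the holder, and its unscrewed cap is held level about 25 mm above the open mouth.

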